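# Roll the camera barrel knob-up and hold it level over the saddle

## Robot

A 6-joint arm with a two-finger parallel gripper is mounted at the origin on the work surface. World frame = base frame: x ahead of the robot, y to its left, z up, the work surface at z = 0. Lengths are in m, angles in rad, forces in N, time in s.
With the tool pointing down it reaches from about 0.35 to 0.975 m from the base axis. Payload 7.1 kg.
Tool frame: the origin (TCP) lies midway between the tips of the shut fingers; the grasp point (between the pads) lies 19 mm behind it; z points along the fingers, x is the direction in which the jaws open and shut, and the axes are right-handed (so a half turn about z gives the same grasp; the last joint's range is limited). The gripper opens to 88 mm and grips with 3 to 60 N. Pads are 20 mm wide; open, the fingers measure 115 mm over their backs; the gripper's body (75 mm by 178 mm) begins 61 mm behind the grasp point.
Start: joints at [1.218, 0.423, 1.63, -0, 1.089, -0.019], TCP at [0.205, 0.59, 0.223] pointing down, gripper open.
Joint ranges: [-3, 3], [-0.9, 2.11], [0.09, 2.58], [-1.31, 4.45], [0.11, 2.69], [-2.54, 2.54]. Speed limits (rad/s): [2.39, 2.39, 3.01, 3.14, 3.14, 3.14].

## Interface

Orientations are given as a unit quaternion [w, x, y, z].
In Python, from station import move_pose, movel, movej, command_gripper, wait, inverse_kinematics, read_camera, camera_info, MotionError, job_done, get_time, get_joint_pos, get_qvel, get_effort, get_tcp_pos, get_ee_rot, get_ft_force, get_ft_torque, get_grip_width gives the robot as it stands. Calls block until the motion is done:
- move_pose(position, orientation): joint-space move of the TCP to a pose.
- movel(position, frame=None, v=0.15, until_force=None): straight line of the TCP; frame=None keeps the orientation; v is the mean speed in m/s. With until_force (N) it stops when the force on the tool has changed by that much, and returns True; else False.
- movej(angles): joint-space move.
- command_gripper(opening): opening from 0.0 (shut) to 1.0 (fully open); the grip force is fixed at half the most; returns when the fingers have stopped.
- wait(seconds).
- inverse_kinematics(position, orientation): joint angles nearest the present ones, or None.
- read_camera(name): name is "scene" or "top"; returns the picture (420x560x3 uint8, red, green, blue); there is no depth.
- camera_info(name): a dict with "intrinsics" (3x3 intrinsics, pixels), "T" (4x4, takes a point from camera to world coordinates). Camera axes: x right, y up, looking along -z (the intrinsics and any distortion apply to the point x, -y, -z); pixel columns grow to the right and rows downward; lengths in m; the calibration is good to about 2 mm. A picture is of the moment at which its call begins. camera_info takes no time and is no camera call.
A pose or a line that the arm cannot do raises MotionError and nothing moves.
- job_done(): hands the job in, once; it reports no verdict.
Readings, each from a call of its own:
- get_time(): time.
- get_joint_pos(): joint angles.
- get_qvel(): joint speeds.
- get_effort(): joint torques, N m.
- get_tcp_pos(): TCP position.
- get_ee_rot(): TCP orientation.
- get_ft_force(): force on the tool from outside, world axes, zero at the start.
- get_ft_torque(): the same for the moment, N m.
- get_grip_width(): opening from 0.0 (shut) to 1.0 (fully open).
Only numpy, scipy, OpenCV 4.12 (cv2) and the standard library are available. Lean on these libraries where they do the work, as an engineer would, in place of code of your own. Each camera call takes 0.05 s, during which the arm holds its last target.

## Task

The camera barrel lies on the bench with its locking knob sticking out sideways: roll it a quarter turn along the bench until it rests on its flat with the knob straight up. Then pick it up and hold it still and level, knob up, in line with the instrument's V-shaped saddle (either end forward) and with its middle over it, with about 8 cm of clear air between barrel and saddle, so that I can fit the clamp; finish while still holding it. Do not touch the instrument with the barrel, and leave the other things on the bench where they are.

Things in the scene. Friction and masses are not known exactly. Their poses are not given: they have to be found in the camera images.
- barrel_mid (a point): Aluminium camera barrel, 0.32 kg: round bar 36 mm across, 150 mm long, with four full-length milled flats a quarter turn apart (32 mm across flats, each 16.5 mm wide); rests stably on any flat. Point: middle of the bar, on its axis (16 mm above the bench at rest). x: along the axis towards the glass lens end. y: out through the knob, level at the start (any yaw), up once rolled.
- balance_point (a point): The barrel's balance point, on its axis, 16 mm from the middle towards -x, since the dark steel connector at the -x end (27 mm across, sticking out 26 mm) is heavy. Axes as the barrel's. A quarter-turn roll carries the barrel 28 mm sideways, away from where the knob pointed; the two flats left and right are then upright, 32 mm apart.
- knob_head (a point): Centre of the brass locking knob's head, a cylinder 16 mm across and 22 mm long standing out from the barrel along its y, rigidly fixed to it, 30 mm from the barrel's middle towards +x. Point: 33 mm from the barrel's axis; the head reaches from 22 to 44 mm from the axis, on a 9 mm stem. Axes as the barrel's.
- saddle_top (a point): White plastic V-shaped saddle of the fixed instrument, 50 mm long (y), 46 mm wide (x). Point: centre of its top, level with the V's upper edges, 105 mm above the bench. y: along the V groove and the 80 mm wide, 30 mm high rail under it (-80 to +220 mm from here). z: up. On the rail, 180 mm away towards +y, stands a back-light box 70 mm wide, 35 mm deep, top 145 mm above the bench.
- vial: Bystander: small glass vial with a white cap, 28 mm in diameter, 50 mm high, upright; origin at the centre of its underside.
- screwdriver: Bystander: screwdriver 160 mm long lying on the bench along its x axis, up to about 30 mm thick; origin on the bench under it.
- slide_case: Bystander: grey plastic case, 85 mm along x, 60 mm along y, 30 mm high; origin at the centre of its underside.
Things that resemble listed ones, but are neither listed nor needed, are in the scene too. Of the things that look like the part that bears barrel_mid, the middle-sized one is meant.

How it is judged:
On the way, in this order (a step that is already met when the one before it is completed fails the run):
1. the barrel is part-way through its roll, on the bench (angle between barrel_mid's own y axis and vertical between 0.25 and 1.25 rad and height (world z) of barrel_mid below 0.028 m).
2. the barrel lies at rest on the bench on its flat, knob up (angle between barrel_mid's own y axis and vertical below 0.15 rad and height (world z) of barrel_mid below 0.02 m and linear speed of barrel below 0.03 m/s), for 0.2 s.
3. the barrel is lifted clear of the bench, still level and knob up (angle between barrel_mid's own y axis and vertical below 0.25 rad and height (world z) of barrel_mid above 0.06 m), for 0.2 s.
At the end, for the whole second after the job is handed in: Held at rest in the air by the fingers alone: middle within 25 mm sideways of the saddle centre and 65 to 140 mm above its top edges, axis within 12 degrees of the groove (either way round) and 8 degrees of level, knob within 8 degrees of straight up (z of barrel_mid in the frame of saddle_top between 0.065 and 0.14 m and horizontal distance between barrel_mid and saddle_top below 0.025 m and angle between the x axis of barrel_mid and the y axis of saddle_top, either way round below 0.21 rad and angle between barrel_mid's own y axis and vertical below 0.14 rad and angle between barrel_mid's own x axis and vertical between 1.431 and 1.711 rad and linear speed of barrel below 0.02 m/s and angular speed of barrel below 0.15 rad/s and contact force between barrel and the fingers above 1 N and contact force between barrel and rig below 0.1 N and contact force between barrel and table below 0.1 N); the arm keeps its last pose, push and grip.
It fails at once if the barrel touches the instrument (contact force between barrel and rig above 1 N).
It fails at once if a bystander is moved by more than 25 mm (distance of any of vial, screwdriver, slide_case from where it was at the start of the episode above 0.025 m).
It also fails if it takes over 64 s, if anything falls off the work surface, if the arm or the gripper's body presses on something with over 40 N, if the wrist force passes 120 N, or if a joint passes its speed limit or range.

## Working session

There is one attempt and no reset: what is moved stays moved. The work goes in short steps, each a Python script; the robot and the scene stay as the last script left them, time stands still between calls to the robot, and variables do not carry over. Pictures are saved under pics/ and viewed, and the job is handed in when it is done.

```bash
ls; mkdir -p pics; python3 - <<'E'
from station import *
import cv2
for n in ("scene","top"):
    im=read_camera(n); cv2.imwrite(f"pics/{n}0.png",cv2.cvtColor(im,cv2.COLOR_RGB2BGR))
    i=camera_info(n); print(n,i)
print(get_time(),get_tcp_pos(),get_ee_rot())
E
```

```text
pics
scene {'intrinsics': array([[437.18903307,   0.        , 284.45092693],
       [  0.        , 437.18903307, 206.81452801],
       [  0.        ,   0.        ,   1.        ]]), 'T': array([[-0.82006758, -0.37213461,  0.43474705,  0.97982103],
       [ 0.57216628, -0.5189505 ,  0.63507175,  0.52261209],
       [-0.01071998,  0.76954936,  0.63849735,  0.69089168],
       [ 0.        ,  0.        ,  0.        ,  1.        ]])}
top {'intrinsics': array([[395.86230682,   0.        , 278.41772698],
       [  0.        , 395.86230682, 212.74140978],
       [  0.        ,   0.        ,   1.        ]]), 'T': array([[-6.55136215e-04,  9.92955395e-01, -1.18486934e-01,
         4.79931592e-01],
       [-9.99361548e-01,  3.58249638e-03,  3.55480298e-02,
        -6.02134579e-02],
       [ 3.57220870e-02,  1.18434574e-01,  9.92319094e-01,
         1.07669721e+00],
       [ 0.00000000e+00,  0.00000000e+00,  0.00000000e+00,
         1.00000000e+00]])}
0.1 [0.20455838 0.59002365 0.22197321] [ 3.98311426e-04  8.14754415e-01  5.79805775e-01 -5.90443847e-04]
```

View pics/scene0.png

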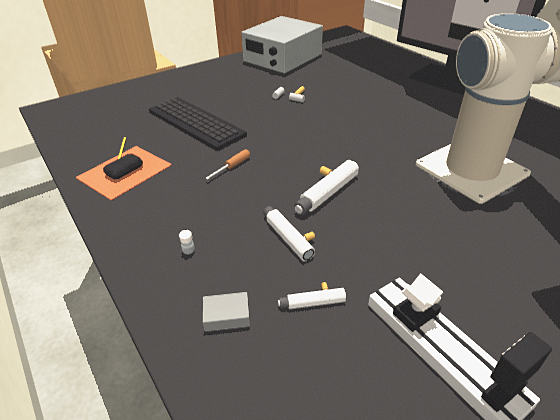

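View pics/top0.png

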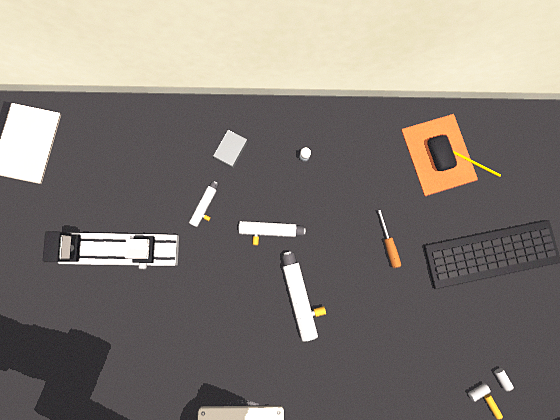

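Candidates for the barrel, as top / scene pixels:
- Small: (203,204) / (313,299)
- Middle: (270,229) / (290,233)
- Large: (300,296) / (328,187)
- Two white pieces near the yellow-handled tool: (480,392) and (503,379) in top. These aren't barrels.

I choose the middle-sized one, (270,229). Its knob points down in the image, towards the robot, and its lens end is on the left. The saddle is at about (140,248), with the back-light box on its left. Next I'll check it in a close crop.

```bash
python3 - <<'E'
import cv2,numpy as np
t=cv2.imread("pics/top0.png"); s=cv2.imread("pics/scene0.png")
a=cv2.resize(t[190:280,40:320],None,fx=2.8,fy=2.8,interpolation=cv2.INTER_CUBIC)
b=cv2.resize(s[195:265,245:345],None,fx=4,fy=4,interpolation=cv2.INTER_CUBIC)
c=cv2.resize(s[265:335,365:465],None,fx=3.8,fy=3.8,interpolation=cv2.INTER_CUBIC)
H=600;W=800;o=np.zeros((H,W,3),np.uint8)
o[:a.shape[0],:a.shape[1]]=a
o[260:260+b.shape[0],:b.shape[1]]=b
o[260:260+c.shape[0],410:410+c.shape[1]]=c
cv2.imwrite("pics/crop0.png",o)
E
```

```text
(no output)
```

View pics/crop0.png

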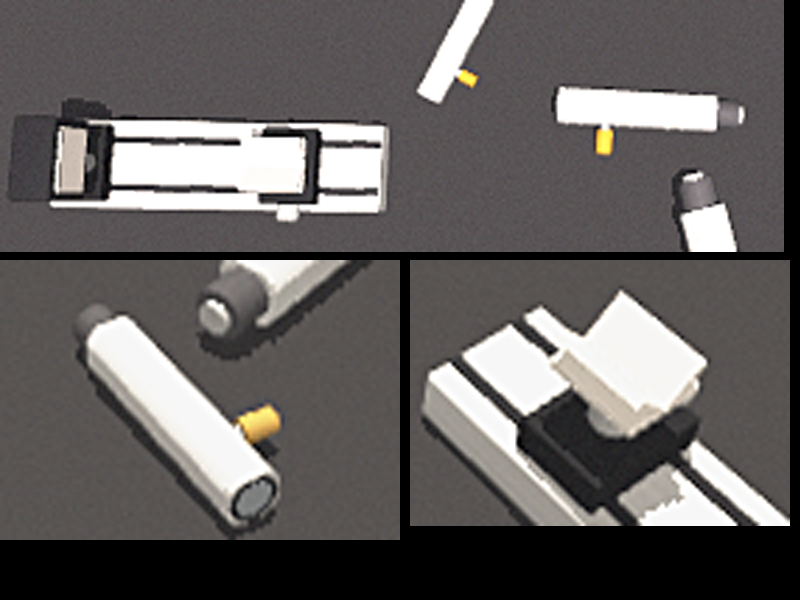

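The crop confirms the choice: a white bar with a glass lens at the near end in the scene view, a brass knob near the lens, and a dark connector at the other end. Next I measure it and the saddle.

```bash
cat > h.py <<'E'
import numpy as np,cv2
from station import camera_info
def ray(cam,uv):
    i=camera_info(cam);K=i["intrinsics"];T=i["T"]
    d=np.array([(uv[0]-K[0,2])/K[0,0],-(uv[1]-K[1,2])/K[1,1],-1.0])
    d=T[:3,:3]@d; return T[:3,3],d/np.linalg.norm(d)
def plane(cam,uv,z):
    o,d=ray(cam,uv); return o+d*(z-o[2])/d[2]
def tri(uvt,uvs):
    o1,d1=ray("top",uvt);o2,d2=ray("scene",uvs)
    A=np.stack([d1,-d2],1);t=np.linalg.lstsq(A,o2-o1,rcond=None)[0]
    p=o1+t[0]*d1;q=o2+t[1]*d2; return (p+q)/2,np.linalg.norm(p-q)
def proj(cam,p):
    i=camera_info(cam);K=i["intrinsics"];T=i["T"]
    c=T[:3,:3].T@(np.asarray(p)-T[:3,3]); return np.array([K[0,0]*c[0]/-c[2]+K[0,2],K[1,1]*-c[1]/-c[2]+K[1,2]])
def bars(im):  # BGR
    hsv=cv2.cvtColor(im,cv2.COLOR_BGR2HSV)
    return cv2.inRange(hsv,(0,0,135),(180,60,255)), cv2.inRange(hsv,(12,110,110),(35,255,255))
def comps(m,box,mn=15):
    x0,x1,y0,y1=box; z=np.zeros_like(m); z[y0:y1,x0:x1]=m[y0:y1,x0:x1]
    n,l,st,c=cv2.connectedComponentsWithStats(z)
    return [(st[i].tolist(),c[i].round(2).tolist(),(l==i)) for i in range(1,n) if st[i,4]>mn]
E
python3 - <<'E'
from h import *
K={}
for n,box in(("top",(225,312,212,250)),("scene",(255,330,200,265))):
    im=cv2.imread(f"pics/{n}0.png");w,k=bars(im)
    for nm,m in(("w",w),("k",k)):
        for st,c,mm in comps(m,box):
            print(n,nm,st,c); 
            if nm=="k":K[n]=c
            if nm=="w" and st[4]>100:
                ys,xs=np.nonzero(mm); r=cv2.minAreaRect(np.stack([xs,ys],1).astype(np.float32)); print(r, cv2.boxPoints(r).round(1).tolist())
                if n=="top":
                    print([plane("top",p,.02).round(4).tolist() for p in cv2.boxPoints(r)], plane("top",c,.025))
print(tri(K["top"],K["scene"]))
# grey levels of saddle area
g=cv2.cvtColor(cv2.imread("pics/top0.png"),cv2.COLOR_BGR2GRAY)
print(g[232:270:2,118:160:2])
s=cv2.imread("pics/scene0.png")
o=cv2.resize(s[268:335,375:460],None,fx=9,fy=9,interpolation=cv2.INTER_NEAREST);cv2.imwrite("pics/sad_s.png",o)
t=cv2.imread("pics/top0.png")[225:275,110:185].astype(float)
t=np.clip((t-200)*4.6,0,255).astype(np.uint8)
cv2.imwrite("pics/sad_t.png",cv2.resize(t,None,fx=10,fy=10,interpolation=cv2.INTER_NEAREST))
E
```

```text
top w [239, 221, 67, 16, 782] [268.62, 228.77]
((271.852294921875, 229.65846252441406), (66.45308685302734, 14.422204971313477), 3.179830312728882) [[238.3000030517578, 235.0], [239.10000610351562, 220.60000610351562], [305.3999938964844, 224.3000030517578], [304.6000061035156, 238.6999969482422]]
[[0.546, 0.0089, 0.02], [0.5845, 0.0072, 0.02], [0.5751, -0.1707, 0.02], [0.5364, -0.1682, 0.02]] [ 0.56244258 -0.07176164  0.025     ]
top k [253, 236, 6, 9, 51] [255.45, 240.08]
scene w [309, 200, 16, 11, 87] [315.54, 203.57]
scene w [295, 205, 7, 8, 41] [298.24, 208.56]
scene w [267, 209, 48, 52, 890] [288.44, 232.66]
((289.40057373046875, 232.8895263671875), (59.835182189941406, 17.5417423248291), 48.012786865234375) [[262.8999938964844, 216.5], [275.8999938964844, 204.8000030517578], [315.8999938964844, 249.3000030517578], [302.8999938964844, 261.0]]
scene k [304, 231, 11, 10, 70] [309.44, 235.31]
(array([ 0.53195888, -0.03596452,  0.01463803]), np.float64(0.0023168939675192153))
[[ 40  38  48  42  47  83  81  83  87  86  90  86  85  47  81  86  88  84
   84  82  85]
 [255 255 255 255 
[... 884 characters left out ...]
5 255 253 253 253 253 253 253 253 253 253 253 254 186  67   7
  255 255 255]
 [180 181 179 237 255 255 255 255 255 255 255 255 255 255 209 138  65  10
  200 245 255]
 [ 34  33  36  27 144 201 204 221 232 224 224 225 221 219 209  66  71  15
   37  55  50]
 [255 255 255 255 255 255 255 113  55  53  60  58  57  60  62  64  72  11
  255 255 255]
 [255 255 255 255 255 255 255 194 105 109 108  26  26  26  33  29  30   0
  255 255 255]
 [239 249 250 252 251 253 253 255 255 255 255 255 255 255 194 255 255 255
  255 255 255]
 [ 83  79  75  75  79  79  77  75  72  70  96 255 255 250 179  62  64  61
   64  59  63]
 [ 91  88  88  86  80  90  86  80  85  81  87 205 211 210 101  84  82  85
   87  80  84]]
```

View pics/sad_s.png

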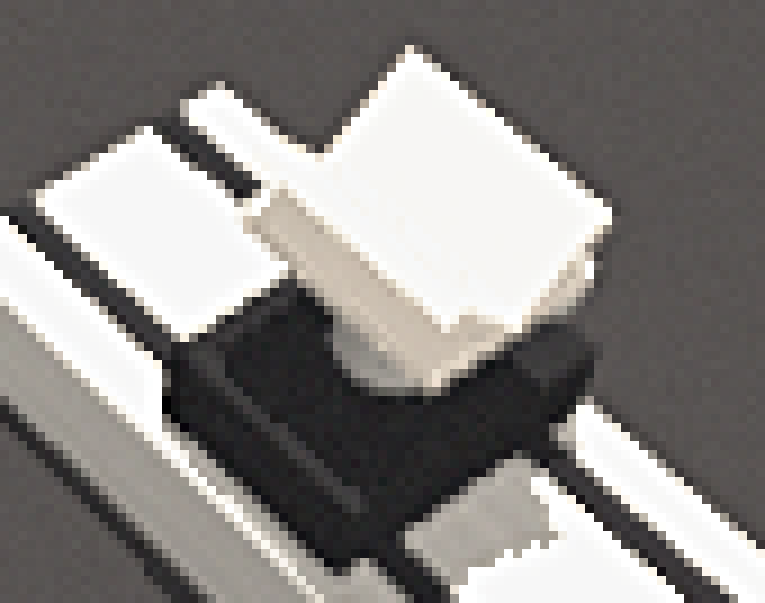

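View pics/sad_t.png

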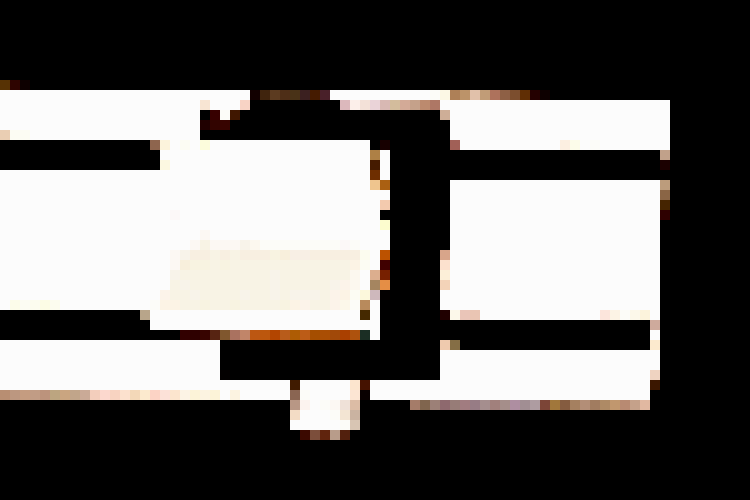

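```bash
python3 - <<'E'
from h import *
t=cv2.imread("pics/top0.png");g=cv2.cvtColor(t,cv2.COLOR_BGR2GRAY).astype(float)
hsv=cv2.cvtColor(t,cv2.COLOR_BGR2HSV)
# column-wise sub-pixel edges of bar
cs=[];
for c in range(242,294):
    col=g[212:246,c]; sat=hsv[212:246,c,1]
    w=np.clip((col-90)/(235-90),0,1); w[(sat>60)]=0
    i=np.argmax(w>.5); j=len(w)-1-np.argmax((w>.5)[::-1])
    top=212+i-(w[i-1]-0) ; bot=212+j+w[j+1]
    cs.append((c,(top+bot)/2,bot-top+1))
cs=np.array(cs); p=np.polyfit(cs[:,0],cs[:,1],1); 
r=cs[:,1]-np.polyval(p,cs[:,0]); k=abs(r)<.6; p=np.polyfit(cs[k,0],cs[k,1],1); print("fit",p,np.median(cs[:,2]),k.sum(),abs(r[k]).max())
row=[g[int(round(np.polyval(p,c))),c] for c in range(234,312)]; print(list(zip(range(234,312),np.array(row).astype(int))))
E
```

```text
fit [5.54218810e-02 2.13750115e+02] 13.0 51 0.5838527483463167
[(234, np.int64(82)), (235, np.int64(92)), (236, np.int64(87)), (237, np.int64(27)), (238, np.int64(103)), (239, np.int64(255)), (240, np.int64(255)), (241, np.int64(255)), (242, np.int64(255)), (243, np.int64(255)), (244, np.int64(255)), (245, np.int64(255)), (246, np.int64(255)), (247, np.int64(255)), (248, np.int64(255)), (249, np.int64(255)), (250, np.int64(255)), (251, np.int64(255)), (252, np.int64(255)), (253, np.int64(255)), (254, np.int64(255)), (255, np.int64(255)), (256, np.int64(255)), (257, np.int64(255)), (258, np.int64(255)), (259, np.int64(255)), (260, np.int64(255)), (261, np.int64(255)), (262, np.int64(255)), (263, np.int64(255)), (264, np.int64(255)), (265, np.int64(255)), (266, np.int64(255)), (267, np.int64(255)), (268, np.int64(255)), (269, np.int64(255)), (270, np.int64(255)), (271, np.int64(255)), (272, np.int64(255)), (273, np.int64(255)), (274, np.int64(255)), (275, np.int64(255)), (276, np.int64(255)), (277, np.int64(255)), (278, np.int64(255)), (279, np.int64(255)), (280, np.int64(255)), (281, np.int64(255)), (282, np.int64(255)), (283, np.int64(255)), (284, np.int64(255)), (285, np.int64(255)), (286, np.int64(255)), (287, np.int64(255)), (288, np.int64(255)), (289, np.int64(255)), (290, np.int64(255)), (291, np.int64(255)), (292, np.int64(255)), (293, np.int64(255)), (294, np.int64(255)), (295, np.int64(255)), (296, np.int64(124)), (297, np.int64(138)), (298, np.int64(143)), (299, np.int64(142)), (300, np.int64(141)), (301, np.int64(137)), (302, np.int64(133)), (303, np.int64(139)), (304, np.int64(255)), (305, np.int64(219)), (306, np.int64(64)), (307, np.int64(85)), (308, np.int64(91)), (309, np.int64(86)), (310, np.int64(78)), (311, np.int64(86))]
```

```bash
python3 - <<'E'
from h import *
S=np.array([[412,48],[612,210],[450,325],[270,192]])/9-.5+np.array([375,268])
Tc=np.array([[159,137],[374,140],[374,333],[155,325]])/10-.5+np.array([110,225])
c,e=tri(Tc.mean(0),S.mean(0)); print("saddle",c,e)
print(plane("top",Tc.mean(0),.105),plane("scene",S.mean(0),.105))
for cam,q in(("scene",S),("top",Tc)):
  P=np.array([plane(cam,u,.105) for u in q]); print(cam,P.round(4).tolist(),[np.linalg.norm(P[i]-P[(i+1)%4]).round(4) for i in range(4)])
# rail edges in top: direction
t=cv2.imread("pics/top0.png");g=cv2.cvtColor(t,cv2.COLOR_BGR2GRAY).astype(float)
up=[];lo=[]
for x in range(80,176,4):
    col=g[225:280,x]; i=np.argmax(col>165); j=54-np.argmax(col[::-1]>165)
    up.append((x,225+i));lo.append((x,225+j))
print(up,lo)
E
```

```text
saddle [0.50877769 0.25281393 0.09654632] 0.0020518144013052524
[0.50920248 0.24932055 0.105     ] [0.51463497 0.2572787  0.105     ]
scene [[0.4903, 0.2297, 0.105], [0.4907, 0.2791, 0.105], [0.5362, 0.2796, 0.105], [0.5398, 0.2388, 0.105]] [np.float64(0.0493), np.float64(0.0455), np.float64(0.041), np.float64(0.0504)]
top [[0.5325, 0.2758, 0.105], [0.5319, 0.2243, 0.105], [0.4854, 0.2225, 0.105], [0.4873, 0.2747, 0.105]] [np.float64(0.0515), np.float64(0.0466), np.float64(0.0523), np.float64(0.0453)]
[(80, np.int64(233)), (84, np.int64(233)), (88, np.int64(233)), (92, np.int64(233)), (96, np.int64(233)), (100, np.int64(233)), (104, np.int64(233)), (108, np.int64(233)), (112, np.int64(233)), (116, np.int64(234)), (120, np.int64(234)), (124, np.int64(234)), (128, np.int64(234)), (132, np.int64(234)), (136, np.int64(234)), (140, np.int64(234)), (144, np.int64(234)), (148, np.int64(234)), (152, np.int64(234)), (156, np.int64(234)), (160, np.int64(234)), (164, np.int64(234)), (168, np.int64(235)), (172, np.int64(235))] [(80, np.int64(263)), (84, np.int64(263)), (88, np.int64(264)), (92, np.int64(264)), (96, np.int64(264)), (100, np.int64(264)), (104, np.int64(264)), (108, np.int64(264)), (112, np.int64(264)), (116, np.int64(264)), (120, np.int64(264)), (124, np.int64(264)), (128, np.int64(264)), (132, np.int64(264)), (136, np.int64(264)), (140, np.int64(268)), (144, np.int64(268)), (148, np.int64(265)), (152, np.int64(265)), (156, np.int64(265)), (160, np.int64(265)), (164, np.int64(265)), (168, np.int64(265)), (172, np.int64(265))]
```

```bash
python3 - <<'E'
from h import *
f=lambda c:.05542*c+213.75
A=plane("top",(238.5,f(238.5)),.02);B=plane("top",(295.6,f(295.6)),.02);M=plane("top",(267,f(267)),.016)
print(A,B,np.linalg.norm(A-B),M)
ax=(A-B)/np.linalg.norm(A-B);print("axis",ax,"yaw",np.arctan2(ax[1],ax[0]))
print("tri mid",tri((267,f(267)),(288.9,232.8)))
s=cv2.imread("pics/scene0.png")
kn=np.array([-ax[1],ax[0],0]); 
for M_ in (M, tri((267,f(267)),(288.9,232.8))[0]):
  M_=M_.copy();M_[2]=.016
  print("knob pred",M_+.03*ax+.033*kn)
  im=s.copy()
for q in (M+.075*ax,M-.075*ax,M-.101*ax,M+.03*ax+.033*kn,M+.03*ax+.044*kn):
  u=proj("scene",q);cv2.circle(im,(int(round(u[0]*1)),int(round(u[1]))),0,(0,0,255),-1);print(u)
c=np.array([.512,.252,.105])
for dx,dy in((-.023,-.025),(-.023,.025),(.023,-.025),(.023,.025)):
  u=proj("scene",c+[dx,dy,0]);cv2.circle(im,tuple(np.round(u).astype(int)),0,(255,0,0),-1)
o=cv2.resize(im[200:330,250:450],None,fx=4,fy=4,interpolation=cv2.INTER_NEAREST);cv2.imwrite("pics/chk.png",o)
E
```

```text
[0.56748325 0.00856136 0.02      ] [ 0.55933116 -0.14411758  0.02      ] 0.15289642326989056 [ 0.56373898 -0.06751109  0.016     ]
axis [0.0533177 0.9985776 0.       ] yaw 1.5174533338849021
tri mid (array([ 0.56406676, -0.067742  ,  0.0154673 ]), np.float64(0.0007285106378331874))
knob pred [ 0.53238545 -0.03579428  0.016     ]
knob pred [ 0.53271323 -0.03602519  0.016     ]
[307.94757683 252.82162636]
[272.30844274 214.3797896 ]
[266.80972972 208.44865143]
[308.8341476  234.94928693]
[312.8744082  233.14334707]
```

View pics/chk.png

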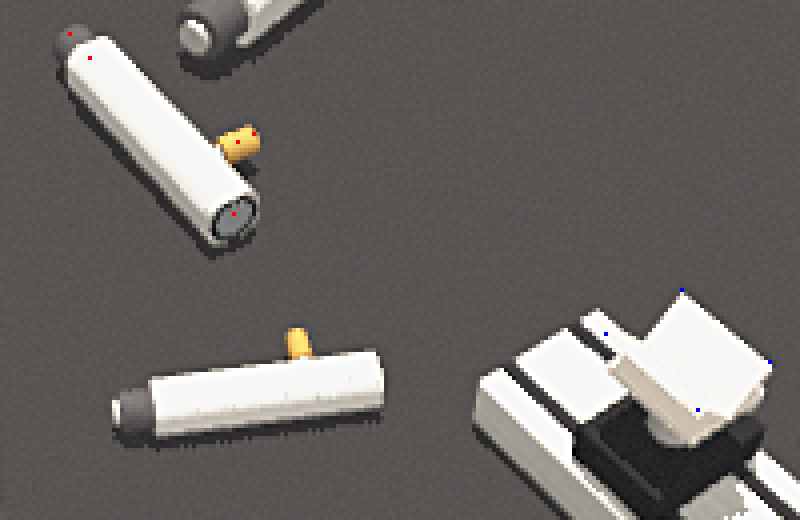

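Measurements:

| Quantity | Value | Check |
|---|---|---|
| Barrel middle | (0.564, -0.068) | two-view height 15.5 mm, expected 16 |
| Barrel length | 153 mm | stated 150 mm |
| Knob | (0.532, -0.036, 0.0146) | predicted within 1 mm |
| Saddle | about (0.511, 0.252) | sides about 50 x 46 mm |

Plan: grip the knob head with the jaws along the barrel axis, then roll it with the tool turning along, starting with the gripper leaning slightly towards the robot.

```bash
cat >> h.py <<'E'
from scipy.spatial.transform import Rotation as Ro
M0=np.array([.5640,-.0676,0.]); AX=np.array([.0533,.9986,0.]);AX/=np.linalg.norm(AX)
NR=np.array([AX[1],-AX[0],0.]); Z=np.array([0,0,1.])
def quat(lean,jaw,n):
    b=np.sin(lean)*n+np.cos(lean)*Z; z=-b; y=np.cross(z,jaw)
    q=Ro.from_matrix(np.stack([jaw,y,z],1)).as_quat(); return [q[3],q[0],q[1],q[2]]
def center(th):
    a=np.arctan2(8.25,16); R=.01800; t=th
    if t<a: return .00825-R*np.sin(a-t), R*np.cos(a-t)
    e=np.pi/2-a
    if t<e: return .00825+R*(t-a), R
    return .00825+R*(e-a)+R*np.sin(t-e), R*np.cos(t-e)
def pose(th,lean0,d,r=.034,sgn=1,along=.030):
    cx,cz=center(th)
    C=M0+AX*along+NR*cx+Z*cz
    P=C+r*(-np.cos(th)*NR+np.sin(th)*Z)
    l=lean0+th; b=np.sin(l)*NR+np.cos(l)*Z
    return P-d*b, quat(l,sgn*AX,NR)
E
python3 - <<'E'
from h import *
from station import *
for s in(1,-1):
  for l0 in(-20,-12):
    for th in(0,30,60,78):
      p,q=pose(np.radians(th),np.radians(l0),.0105,sgn=s)
      j=inverse_kinematics(list(p),list(q)); print(s,l0,th,p.round(4),None if j is None else np.round(j,2))
E
```

```text
1 -20 0 [ 0.5352 -0.036   0.0061] None
1 -20 30 [ 0.5435 -0.0365  0.0247] [-0.09  0.67  1.78 -0.01  0.86 -1.6 ]
1 -20 60 [ 0.5604 -0.0374  0.0394] [-0.08  0.92  1.37 -0.02  1.55 -1.59]
1 -20 78 [ 0.5737 -0.0381  0.0451] [-0.08  1.1   1.13 -0.02  1.92 -1.59]
1 -12 0 [ 0.5338 -0.0359  0.0057] [-0.09  0.6   2.07  0.03  0.26 -1.64]
1 -12 30 [ 0.542  -0.0364  0.025 ] [-0.08  0.73  1.69 -0.01  1.04 -1.59]
1 -12 60 [ 0.5593 -0.0373  0.0404] [-0.08  0.99  1.28 -0.02  1.7  -1.59]
1 -12 78 [ 0.5731 -0.038   0.0464] [-0.08  1.18  1.05 -0.02  2.07 -1.59]
-1 -20 0 [ 0.5352 -0.036   0.0061] None
-1 -20 30 [ 0.5435 -0.0365  0.0247] [-0.09  0.67  1.78 -0.01  0.86  1.54]
-1 -20 60 [ 0.5604 -0.0374  0.0394] [-0.08  0.92  1.37 -0.02  1.55  1.55]
-1 -20 78 [ 0.5737 -0.0381  0.0451] [-0.08  1.1   1.13 -0.02  1.92  1.55]
-1 -12 0 [ 0.5338 -0.0359  0.0057] [-0.09  0.6   2.07  0.03  0.26  1.5 ]
-1 -12 30 [ 0.542  -0.0364  0.025 ] [-0.08  0.73  1.69 -0.01  1.04  1.55]
-1 -12 60 [ 0.5593 -0.0373  0.0404] [-0.08  0.99  1.28 -0.02  1.7   1.55]
-1 -12 78 [ 0.5731 -0.038   0.0464] [-0.08  1.18  1.05 -0.02  2.07  1.55]
```

```bash
python3 - <<'E'
from h import *
from station import *
import time
l0=np.radians(-8)
p,q=pose(0,l0,.0105)
print(p, inverse_kinematics(list(p),q))
b=np.sin(l0)*NR+np.cos(l0)*Z
command_gripper(0.5)
move_pose(list(p+b*.12),q)
movel(list(p+b*.04),q,v=.1)
for n in("top","scene"): cv2.imwrite(f"pics/{n}1.png",cv2.cvtColor(read_camera(n),cv2.COLOR_RGB2BGR))
print(get_time(),get_tcp_pos(),p+b*.04)
a=cv2.imread("pics/top1.png")[170:310,190:340];c=cv2.imread("pics/scene1.png")[130:290,220:400]
o=np.zeros((600,800,3),np.uint8);a=cv2.resize(a,(400,373));c=cv2.resize(c,(400,356));o[:373,:400]=a;o[:356,400:]=c
cv2.imwrite("pics/c1.png",o[:380])
E
```

```text
[ 0.53310733 -0.03590841  0.00560064] [-0.09270481  0.61096295  2.02284958  0.01521966  0.36829954 -1.62399334]
4.475 [ 0.52797756 -0.03562217  0.04587273] [ 0.52754832 -0.0356117   0.04521137]
```

View pics/c1.png

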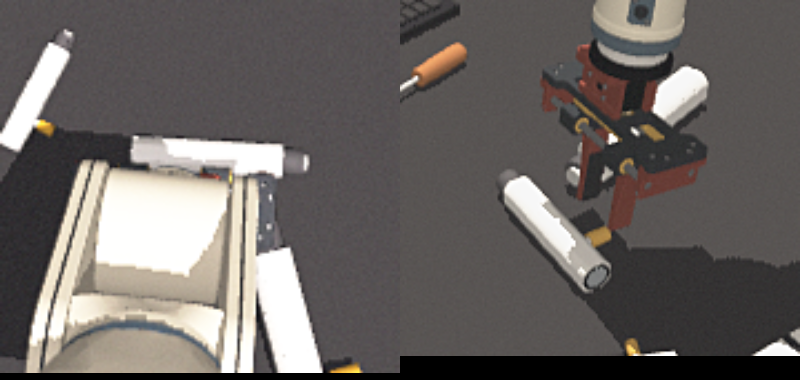

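The picture shows the fingers straddling the knob, which is at (600,237) in the right-hand view. Both fingertips are above and on either side of it, and the long side of the body lies along the jaws. I'll descend and grip.

```bash
python3 - <<'E'
from h import *
from station import *
l0=np.radians(-8)
p,q=pose(0,l0,.0105)
h=movel(list(p),q,v=.05,until_force=6)
print(h,get_tcp_pos(),get_ft_force())
if not h:
    command_gripper(0.0); print(get_grip_width()*88,get_tcp_pos(),get_ft_force(),get_ft_torque())
for n in("scene",): cv2.imwrite(f"pics/{n}2.png",cv2.cvtColor(read_camera(n),cv2.COLOR_RGB2BGR))
c=cv2.imread("pics/scene2.png")[150:290,220:400];cv2.imwrite("pics/c2.png",cv2.resize(c,None,fx=4,fy=4))
print(get_time())
E
```

```text
False [ 0.53320954 -0.03591543  0.0056982 ] [ 0.16900816  0.43194664 -0.00659516]
15.165476044564492 [ 0.53311412 -0.0358147   0.00573028] [-0.69388044  0.83864348  0.99767513] [0.29580364 0.04678557 0.10823599]
6.0417
```

View pics/c2.png

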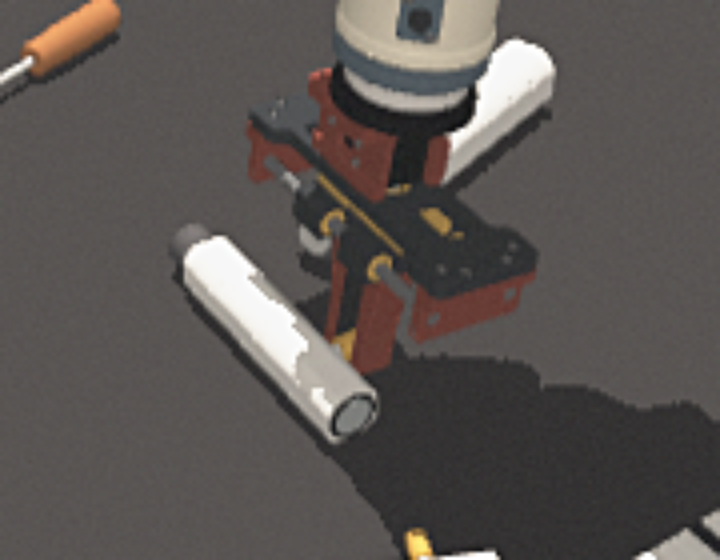

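The knob is held: the jaw opening is 15 mm on a 16 mm head, and the barrel hasn't moved. Now I'll roll it.

```bash
python3 - <<'E'
from h import *
from station import *
l0=np.radians(-8)
f0=np.array(get_ft_force())
for th in range(6,79,6):
    p,q=pose(np.radians(th),l0,.0105); p=p+Z*.0006
    movel(list(p),q,v=.012)
    f=np.array(get_ft_force()); print(th,(np.array(get_tcp_pos())-p).round(4),f.round(1),round(get_time(),2))
    if np.linalg.norm(f-f0)>45: print("STOP");break
for n in("scene",): cv2.imwrite(f"pics/{n}3.png",cv2.cvtColor(read_camera(n),cv2.COLOR_RGB2BGR))
c=cv2.imread("pics/scene3.png")[150:290,220:400];cv2.imwrite("pics/c3.png",cv2.resize(c,None,fx=4,fy=4))
E
```

```text
6 [-0.     -0.0001 -0.0002] [ 1.3 -0.1 -1.3] 6.6
12 [-0.0001 -0.0001 -0.0002] [ 0.9  0.2 -0.5] 7.11
18 [-0.0002  0.     -0.0002] [ 0.1  0.4 -1. ] 7.62
24 [-0.0004  0.0001 -0.0002] [-0.1  0.4  1.7] 8.12
30 [-0.0006  0.     -0.    ] [-1.4  0.2  3.1] 8.63
36 [-0.0005  0.0001  0.0001] [-3.   0.5  4.5] 9.16
42 [-0.0004  0.0001  0.0003] [-2.4  1.2  5.5] 9.69
48 [-0.0003  0.0001  0.0004] [-2.8  1.   6.1] 10.23
54 [-0.0001  0.0001  0.0005] [-3.8  0.6  7.2] 10.79
60 [-0.      0.0001  0.0006] [-1.7  0.9  7.6] 11.36
66 [0.0001 0.0001 0.0006] [-1.6  1.9  6.9] 11.93
72 [0.0003 0.0002 0.0007] [-0.2  1.8  7.9] 12.51
78 [0.0004 0.0002 0.0007] [1.2 1.6 7.3] 13.08
```

View pics/c3.png

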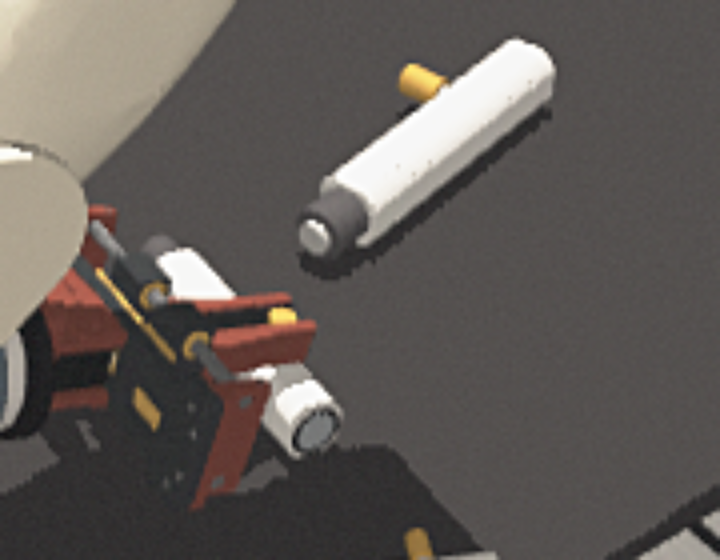

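The knob is nearly upright at about 78° with the barrel on the bench and low forces. The barrel is past its tipping edge, so I'll check the full view for clearance before releasing.

View pics/scene3.png

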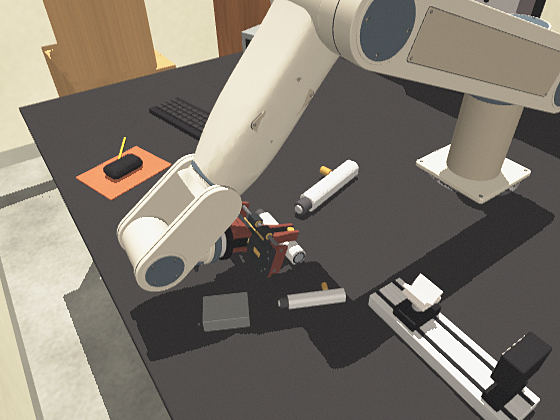

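The slide case hasn't moved. The wrist hides the vial, so I won't lean any further. I'll release here and go straight up.

```bash
python3 - <<'E'
from h import *
from station import *
command_gripper(0.4)
wait(.3)
p=np.array(get_tcp_pos()); movel(list(p+[0,0,.09]),v=.12)
print(get_tcp_pos(),get_time())
l0=0
# stand off toward pick pose, tool down, jaws across the barrel
q=quat(0,-NR,NR); tgt=M0+NR*.0277-AX*.016+Z*.16
for s in(1,-1):
    print(s,inverse_kinematics(list(tgt),quat(0,s*NR,NR)))
E
```

```text
[ 0.57245085 -0.03798543  0.13714949] 14.8583
1 [-1.62916947e-01  4.59550157e-01  1.73875658e+00 -4.44089210e-16
  9.43285917e-01 -1.09592821e-01]
-1 None
```

```bash
python3 - <<'E'
from h import *
from station import *
move_pose([.43,-.07,.25],quat(0,NR,NR))
for n in("top","scene"): cv2.imwrite(f"pics/{n}4.png",cv2.cvtColor(read_camera(n),cv2.COLOR_RGB2BGR))
print(get_time())
a=cv2.imread("pics/top4.png")[130:270,190:340];c=cv2.imread("pics/scene4.png")[180:290,160:330]
o=np.zeros((600,800,3),np.uint8);a=cv2.resize(a,(400,373));c=cv2.resize(c,(400,259));o[:373,:400]=a;o[:259,400:]=c
cv2.imwrite("pics/c4.png",o[:380])
E
```

```text
16.2667
```

View pics/c4.png

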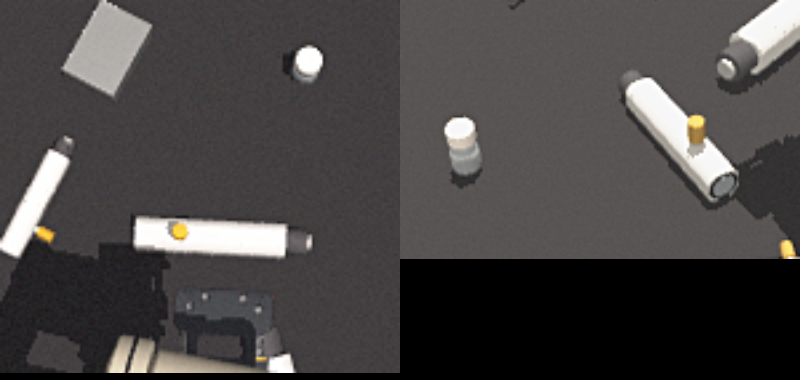

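The barrel now rests with its knob straight up: the knob is at (180,231) in the top crop and upright at (696,128) in the scene crop. The vial and case look untouched. I'll re-measure before picking.

```bash
python3 - <<'E'
from h import *
t=cv2.imread("pics/top4.png");g=cv2.cvtColor(t,cv2.COLOR_BGR2GRAY).astype(float)
c0=[];x0=190;y0=130;k=2.667
cs=[]
for c in range(242,296):
    if 250<c<264: continue
    col=g[200:232,c]; w=np.clip((col-90)/145,0,1); i=np.argmax(w>.5); j=len(w)-1-np.argmax((w>.5)[::-1])
    cs.append((c,(i-w[i-1]+j+w[j+1])/2+200,j-i+1))
cs=np.array(cs);p=np.polyfit(cs[:,0],cs[:,1],1);r=cs[:,1]-np.polyval(p,cs[:,0]);kk=abs(r)<.6;p=np.polyfit(cs[kk,0],cs[kk,1],1)
print(p,np.median(cs[:,2]),kk.sum())
row=np.array([g[int(round(np.polyval(p,c)))+3,c] for c in range(234,312)]).astype(int); b=[c+234 for c in range(78) if row[c]>180]; print(b[0],b[-1],row[:10],row[55:75])
_,kt=bars(t); s=cv2.imread("pics/scene4.png");w,ks=bars(s)
KT=[c for st,c,_ in comps(kt,(240,275,205,230),8)];KS=[(st,c) for st,c,_ in comps(ks,(270,300,210,245),8)];print(KT,KS)
WS=[(st,c,m) for st,c,m in comps(w,(245,320,195,270),150)]
for st,c,m in WS: 
    ys,xs=np.nonzero(m);print(st,c,cv2.minAreaRect(np.stack([xs,ys],1).astype(np.float32)))
E
```

```text
[5.48649649e-02 2.03708061e+02] 12.0 41
240 296 [ 65  63  71  69  59  44 208 255 255 252] [250 251 251 251 251 249 255 255  81  82  94  92  90 101  96  93 136 102
  54  63]
[[256.93, 216.41]] [([282, 229, 8, 12, 79], [285.81, 234.23])]
[300, 195, 20, 16, 153] [312.61, 200.2] ((309.5, 202.5), (15.0, 19.0), 90.0)
[256, 213, 48, 52, 843] [277.09, 236.49] ((278.5486755371094, 237.26992797851562), (60.582427978515625, 16.838905334472656), 48.8140754699707)
```

```bash
python3 - <<'E'
from h import *
f=lambda c:.05486*c+203.708
A=plane("top",(239.6,f(239.6)),.02);B=plane("top",(296.5,f(296.5)),.02)
ax=(A-B)/np.linalg.norm(A-B);M=plane("top",(268.05,f(268.05)),.016)
print(M,ax,np.linalg.norm(A-B)); print("expected",M0+NR*.0277,AX)
T,e=tri((268.05,f(268.05)),(278.3,237.0));print("tri",T,e)
print("knob tri",tri((256.93,216.41),(285.81,234.23)), "pred",M+.03*ax+[0,0,.033])
for nm,(u,v),z in(("M",(268.05,f(268.05)),.016),): pass
# bystander motion
import cv2
for n in("top","scene"):
  d=cv2.absdiff(cv2.imread(f"pics/{n}0.png"),cv2.imread(f"pics/{n}4.png")).max(2)
  for nm,bx in(dict(vial=(294,318,142,166),case=(210,250,125,170)) if n=="top" else dict(vial=(172,202,225,260),case=(198,255,288,335))).items():
    print(n,nm,(d[bx[2]:bx[3],bx[0]:bx[1]]>50).sum())
E
```

```text
[ 0.59109944 -0.07026216  0.016     ] [0.05200386 0.99864688 0.        ] 0.1528392981537291
expected [ 0.59166063 -0.06907638  0.        ] [0.05329886 0.99857861 0.        ]
tri [ 0.59135042 -0.07041764  0.01545793] 0.0004892322592154594
knob tri (array([ 0.59249074, -0.04054305,  0.04755377]), np.float64(0.001198840185002857)) pred [ 0.59265955 -0.04030275  0.049     ]
top vial 16
top case 320
scene vial 0
scene case 0
```

```bash
python3 - <<'E'
from h import *
from station import *
M=np.array([.5912,-.0702,0]);ax=np.array([.0522,.9986,0]);n=np.array([ax[1],-ax[0],0])
g=M-.016*ax; q=quat(0,n,n)
command_gripper(.72)
move_pose(list(g+Z*.13),q)
h=movel(list(g+Z*.004),q,v=.07,until_force=6)
print(h,get_tcp_pos(),get_ft_force())
if not h:
    command_gripper(0.0); print("w",get_grip_width()*88,get_ft_force(),get_ft_torque())
    movel(list(g+Z*.034),q,v=.05)
    cv2.imwrite("pics/scene5.png",cv2.cvtColor(read_camera("scene"),cv2.COLOR_RGB2BGR))
    print(get_grip_width()*88,get_ft_force(),get_ft_torque())
    c=cv2.imread("pics/scene5.png")[120:290,200:400];cv2.imwrite("pics/c5.png",cv2.resize(c,None,fx=3.5,fy=3.5))
print(get_time())
E
```

```text
False [ 0.59064267 -0.08620872  0.00437356] [-0.22670021 -0.81057299 -0.04177222]
w 31.98209863641646 [ 0.68326773 -0.9750309  -0.15648979] [-0.04860549 -0.09127479  0.06688159]
32.26072134354644 [ 0.37448005 -0.30081514 -2.9865931 ] [-0.060687    0.09994802  0.0329399 ]
21.0583
```

View pics/c5.png

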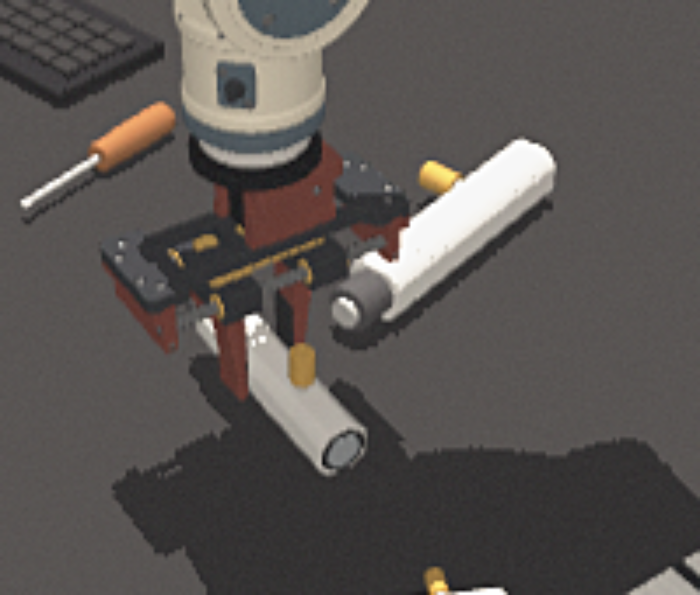

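The barrel is held level with its knob up. The grip width is 32.3 mm and the load 3.0 N, which matches 0.32 kg. I'll carry it high to a point over the saddle.

```bash
python3 - <<'E'
from h import *
from station import *
S=np.array([.5115,.252,0]);ax=np.array([.017,.99986,0]);n=np.array([ax[1],-ax[0],0])
p=np.array(get_tcp_pos()); movel([p[0],p[1],.191],v=.1)
q=quat(0,n,n); t=S-.016*ax+Z*.191
print(inverse_kinematics(list(t),q))
movel(list((p*[1,1,0]+t*[1,1,0])/2+Z*.191),v=.12)
movel(list(t),q,v=.1)
wait(.5)
print(get_time(),get_tcp_pos(),t,get_grip_width()*88,get_ft_force())
for k in("top","scene"): cv2.imwrite(f"pics/{k}6.png",cv2.cvtColor(read_camera(k),cv2.COLOR_RGB2BGR))
E
```

```text
[ 4.11354177e-01  3.72681590e-01  1.79375547e+00 -4.44089210e-16
  9.75155592e-01  4.28354958e-01]
26.6167 [0.51123159 0.23598019 0.19101052] [0.511228   0.23600224 0.191     ] 31.85884453910868 [ 0.27753876  0.22860488 -2.58040818]
```

View pics/scene6.png

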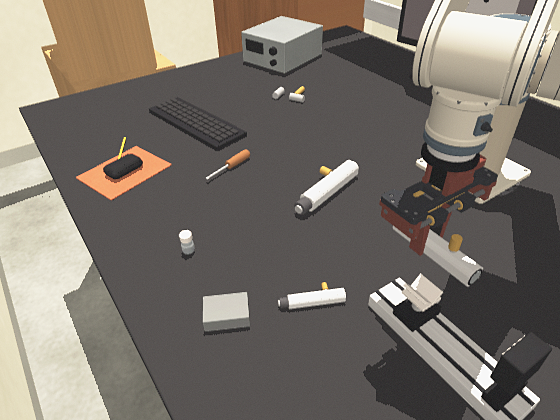

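View pics/top6.png

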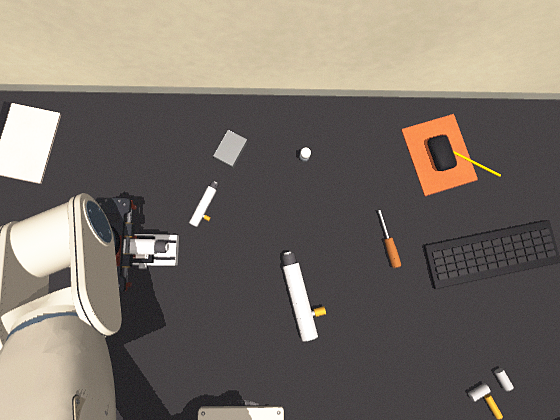

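The scene view shows the barrel above the saddle with its knob up at (456,243) and its lens at (476,278). The bystanders are in place. I'll compare the predicted pixels and check that it stays steady.

```bash
python3 - <<'E'
from h import *
from station import *
S=np.array([.5115,.252,0]);ax=np.array([.017,.99986,0])
im=cv2.imread("pics/scene6.png");z=.016+.191-.0044
C=S+Z*z; _,k=bars(im)
print("knob seen",[(st,c) for st,c,_ in comps(k,(440,475,225,260))],"pred",proj("scene",C+.03*ax+.033*Z))
for q,col in((C+.075*ax,(0,0,255)),(C+.03*ax+.033*Z,(255,0,0)),(C+.03*ax+.044*Z,(255,0,0)),(C+.075*ax-.016*Z,(0,255,0)),(C+.075*ax+.016*Z,(0,255,0))):
    u=proj("scene",q);print(u);cv2.circle(im,tuple(np.round(u).astype(int)),0,col,-1)
cv2.imwrite("pics/c6.png",cv2.resize(im[190:330,360:520],None,fx=4.2,fy=4.2,interpolation=cv2.INTER_NEAREST))
b=cv2.imread("pics/scene0.png");d=cv2.absdiff(b,cv2.imread("pics/scene6.png")).max(2)
for nm,bx in dict(vial=(172,202,225,260),case=(198,255,288,335),driver=(200,255,145,185)).items(): print(nm,(d[bx[2]:bx[3],bx[0]:bx[1]]>40).sum())
print(np.abs(get_qvel()).max())
E
```

```text
knob seen [([449, 234, 14, 18, 178], [455.03, 242.21])] pred [453.97976937 241.5609174 ]
[473.48331791 275.52887307]
[453.97976937 241.5609174 ]
[455.76002589 236.1585714 ]
[470.62447663 282.73855865]
[476.4350473 268.0849338]
vial 0
case 0
driver 0
0.001329034754182892
```

View pics/c6.png

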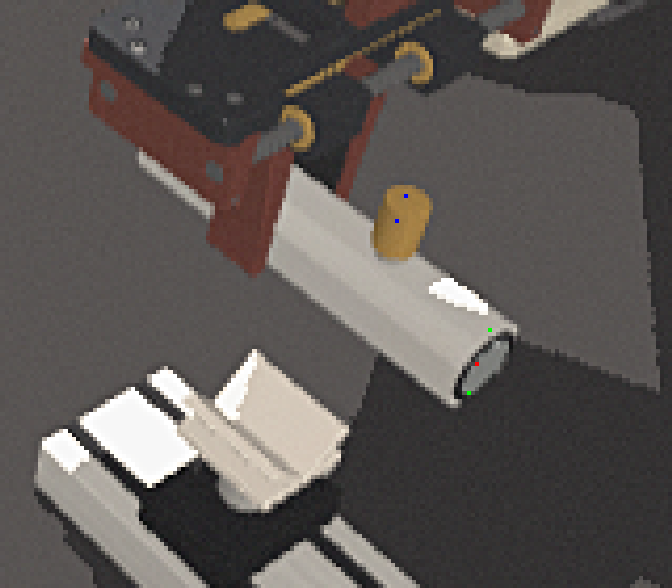

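```bash
python3 - <<'E'
from station import *
print(get_time(),get_tcp_pos(),get_grip_width()*88,get_ft_force()); job_done()
E
```

```text
26.7167 [0.51121694 0.23600882 0.19099552] 31.79485943263251 [-0.21607723  0.31522434 -3.53403236]
the job is handed in; nothing more can be done
```

I rolled the middle-sized barrel knob-up and handed it in at 26.7 s of the 64 s. The gripper is holding it still over the saddle.

**How it was done:** I gripped the knob and rolled the barrel about 78° along the bench, with the tool turning along. On release it settled onto its flat. I then gripped it across its upright flats at the balance point, lifted it and carried it over the saddle.

**Roll check:** after the roll, two views put the knob 47.6 mm above the bench, against 49 mm expected. The barrel's middle was within 1.5 mm of where I predicted.

**Final hold:**
- **Grip:** the jaws are 32 mm apart on the flats, and the load was 2.6–3.5 N (0.32 kg weighs 3.1 N). The arm was at rest.
- **Position:** from the tool position, the middle is about 98 mm above the saddle's top edges, leaving about 82 mm of clear air. The knob and lens appear within about 2–3 pixels (a few mm) of where I predicted.
- **Bystanders:** in the scene view, the vial, case and screwdriver look the same as in the first picture.

**What disagreed:**
- **Saddle centre:** the two views differed by about 5–8 mm, and one near corner, probably partly hidden, fit poorly. I used a position between the two views; the allowance is 25 mm.
- **Saddle height:** two views gave 97 mm, against the stated 105 mm. I used 105 mm.
- **Slide case:** an earlier check in the top view showed changed pixels around it. I put this down to shadow, because the scene view showed no change.

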